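# Crack the stuck cap of the square canister

### The arm

A 6-joint arm with a two-finger parallel gripper is mounted at the origin on the work surface. World frame = base frame: x ahead of the robot, y to its left, z up, the work surface at z = 0. Lengths are in mm, angles in degrees, forces in N, time in s.
With the tool pointing down it reaches from about 350 to 850 mm from the base axis. Payload 8.1 kg.
Tool frame: the origin (TCP) lies at the centre of the arm's flange, where the gripper is bolted on; the fingertips stand 173 mm ahead of it and the grasp point (between the pads) lies 155 mm ahead of it; z points along the fingers, y is the line along which they close (so a half turn about z gives the same grasp; the last joint's range is limited). The gripper opens to 85 mm and grips with 20 to 120 N. Pads are 22 mm wide; open, the fingers measure 114 mm over their backs; the gripper's body (76 mm by 85 mm) begins 54 mm behind the grasp point. The pads swing forward as they close: fully open they stand 13 mm farther back than shut.
Start: joints at [71.31, 7.471, 85.268, -0, 87.261, -4.893], TCP at [143.066, 582.7, 404.692] pointing down, gripper open.
Joint ranges: [-169.43, 169.43], [-51.17, 129.36], [1.28, 143.12], [-76.62, 256.62], [0, 156.53], [-152.29, 152.29]. Speed limits (degrees/s): [136.94, 136.94, 159.86, 180, 180, 180].

### API

Orientations are given as [roll, pitch, yaw] about the fixed x, y, z axes, in that order (R = Rz(yaw) Ry(pitch) Rx(roll)).
In Python, from bench import * gives the robot as it stands.
- The arm moves only by the shell command python3 -m jog 'ROWS' [FORCE]. ROWS is text: rows parted by semicolons, each of 7 numbers parted by spaces: the shift along the tool's x, y, z scaled (see below), then the turn, a rotation vector about the tool's x, y, z scaled (see below), then the closure, from -1 (fully open) to 1 (shut). In form: tx ty tz wx wy wz hand; .... A call has 1 to 5 rows; each row shifts and turns the commanded pose from where the row before left it, along the tool's axes as they then stand; what a row does not reach is not made up. The controller multiplies each number of a shift by 0.1 m and each number of a turn by 60 degrees. A row lasts 1/8 s, in which the tool goes at most 62.5 mm and 10.7 degrees, less where a joint would pass 70% of its speed; a pose out of reach is approached as far as the arm can. A call with a number of a shift or a turn outside -1 to 1 is refused whole. A call with a gripper value outside its range is refused whole. The fingers move at their own pace and stop on an object; FORCE is the grip in N (left out, the last holds). Time passes only in rows, so rows that do not move let the fingers close. It gives the time, the measured TCP pose, the force, the opening and the grip force at its end, in the units of the state.
- sense(): the state, without advancing time (a new reading comes with each control period).
- snapshot(name): name is "scene" or "side" or "wrist"; returns a dict with "img" (480x640x3 uint8, red, green, blue), "fx", "fy", "cx", "cy" (pixels), "extrinsics" (4x4, takes a point from camera to world coordinates). Camera axes: x right, y down, z forward; pixel columns grow to the right and rows downward; lengths in mm; the calibration is good to about 2 mm. A picture is of the moment at which its call begins. There is no depth.
- hand_in(): hands the job in; it is judged then, once.
The state is a dict: "time": time; "joint_pos": joint angles; "qd": joint speeds; "joint_efforts": joint torques, N m; "tool_pos": TCP position; "tcp_rot": TCP orientation; "ft_force": force on the tool from outside, world axes, zero at the start; "wrist_torque": the same for the moment, N m; "finger_gap": finger opening in mm; "grip_force": force on a finger pad.
Only numpy, scipy, OpenCV 4.12 (cv2) and the standard library are available. Lean on these libraries where they do the work, as an engineer would, in place of code of your own. Each camera call takes 0.05 s, during which the arm holds its last target. There are 200 camera calls.

### The job

Open the square canister: its screw cap is stuck, so grip it hard, break it loose anticlockwise with a short strong twist, regrasp and spin it round to its stop, then lift it off. Set the cap down the right way up inside the drip tray and let go; leave the other things where they stand.

Things in the scene. Friction and masses are not known exactly. Their poses are not given: they have to be found in the camera images.
- cap: Black octagonal screw cap of the square canister, loose, about 0.09 kg: 60 mm across flats (65 over corners), 46 mm high, hollow below, a low rib on top from the centre towards +x. Origin: centre of its underside, z up. Flats face its +x and every 45 degrees on; any opposite pair can be gripped. It turns without rising; total opening turn about 2.2 rad (more than one grasp).
- cap_top (a point): Centre of the cap's top, 46 mm above its origin. The cap opens anticlockwise seen from above. Stuck at first: about 0.8 N m breaks it, falling to nothing over the first 30 degrees (grip 40 N or more, else the fingers slip); then it turns freely. Two lugs hold it down until it has turned 2.0 rad; at about 2.25 rad it meets a dead stop, and there, eased off, it lifts straight up.
- square_canister: Full square tin, 100 x 100 mm, 125 mm high to its flat shoulder, standing in a steel cradle (30 mm high, 120 mm over all) that is bolted to the table: it does not move. Origin: centre of its underside on the table; axes along its sides, z up. The cap sits on its centre; the cap's underside starts 125 mm above the origin, on the shoulder, its x axis along the canister's x.
- neck (a point): Point on the square canister's axis at the shoulder, 125 mm above the table. Under the cap a 33 mm high, 47 mm wide steel neck stands on it.
- round_canister: Round tin of 100 mm diameter, 125 mm high to the shoulder, in the same kind of bolted cradle and with a like-looking cap (top at 171 mm); it is not the one to open, and cannot be turned. Origin: centre of its underside.
- tray: Shallow steel drip tray fixed on the table, 180 mm along its x, 130 mm along its y, floor 4 mm thick (floor at 4 mm), rim 10 mm high and 3 mm thick. Origin: centre of its underside.
- spray_can: Bystander, loose: grey spray can, 66 mm across, 180 mm tall, standing. Leave it where it is.
- oil_bottle: Bystander, loose: grey oil bottle, 72 mm across, 190 mm tall, standing. Leave it where it is.
- glass_jar: Bystander, loose: glass jar with a steel lid, 80 mm across, 100 mm tall, standing. Leave it where it is.
- carton: Bystander, loose: plain cardboard carton 90 x 70 x 80 mm. Leave it where it is.
- plug_box: Bystander, loose: small cardboard box 85 x 28 x 28 mm, lying lengthwise along its x. Leave it where it is.
- small_tin: Bystander, loose: small steel tin, 40 mm across, 50 mm tall, standing. Leave it where it is.
- wrench: Bystander, loose: open-ended wrench 190 mm long, lying flat. Leave it where it is.
- screwdriver: Bystander, loose: black-handled screwdriver 200 mm long, lying. Leave it where it is.
There are look-alikes about, which are no part of the job. Of the things like the tray, leave any that is blue; of the rest the smaller one is meant.

How it is judged:
By the outcome, as a careful person would: the job done as asked, in the order asked, and still so for the second after the job is handed in, with the robot touching nothing.
It also fails if it takes over 54 s, if anything falls off the work surface, if the arm or the gripper's body presses on something with over 40 N, if the wrist force passes 120 N, or if a joint passes its speed limit or range.

## Working session

There is one attempt and no reset: what is moved stays moved. The work goes in short steps, Python scripts to look and compute and a shell command to move; the robot and the scene stay as the last step left them, time stands still between calls to the robot, and variables do not carry over. Pictures are saved under pics/ and viewed, at most 10 in all, crops included, and the job is handed in when it is done.

```bash
mkdir -p pics
python3 - <<'E'
from bench import *
import cv2,numpy as np
for n in("scene","side"):
    s=snapshot(n);cv2.imwrite(f"pics/{n}0.png",s["img"][:,:,::-1]);np.savez(f"{n}0.npz",**s)
    print(n,s["fx"],s["cx"],np.round(s["extrinsics"],3).tolist())
print(sense())
E
```

```text
scene 564.5125877034644 322.4572738450944 [[-0.142, 0.824, -0.548, 1264.943], [0.99, 0.119, -0.077, 122.423], [0.001, -0.553, -0.833, 1324.429], [0.0, 0.0, 0.0, 1.0]]
side 491.96782230915176 325.7358726201898 [[0.969, -0.106, 0.224, 238.318], [-0.247, -0.505, 0.827, -893.483], [0.025, -0.857, -0.515, 665.887], [0.0, 0.0, 0.0, 1.0]]
{'time': 0.1, 'joint_pos': array([ 7.13121882e+01,  7.51152801e+00,  8.53234213e+01, -5.33894760e-04,
        8.72599029e+01, -4.89416110e+00]), 'qd': array([ 0.07820009, -0.19566884, -0.18648046,  0.10229308, -0.02917319,
       -0.0168028 ]), 'joint_efforts': array([ 8.64148624e-04, -5.70954072e+01, -5.01942945e+01, -1.94841446e-04,
        8.13886814e-03, -2.84840588e-06]), 'tool_pos': array([142.98215067, 582.50760904, 403.73763088]), 'tcp_rot': array([-1.79905448e+02, -7.56105557e-03,  1.66206369e+02]), 'ft_force': array([-0.22318929,  0.35096774, -0.35105849]), 'wrist_torque': array([ 0.02322332, -0.02261593,  0.01410431]), 'grip_force': 0.0, 'finger_gap': 85.35919119027416}
```

View pics/scene0.png

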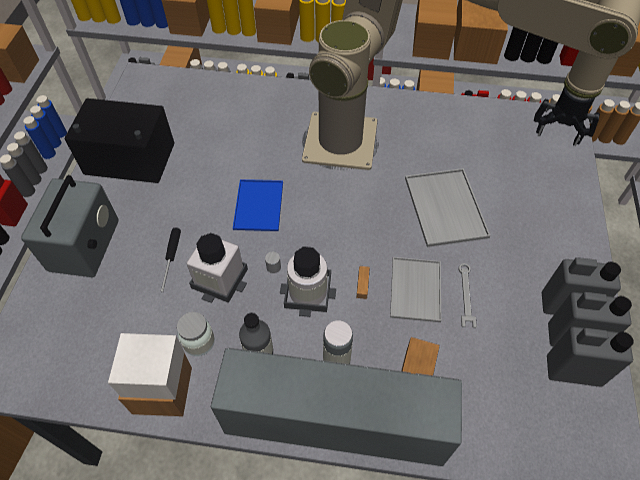

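View pics/side0.png

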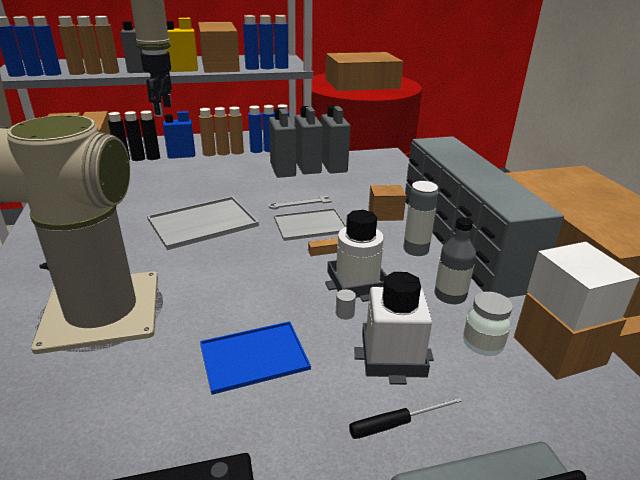

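Scene view: the square canister is at (216,268) with its cap at (210,248). The round canister at (306,280), cap (306,260), is not the one to open. There are three tray candidates: blue at (258,205), large grey at (447,207) and small grey at (416,289). The small grey one fits, because blue is excluded and it is the smaller of the other two. Next I measure and confirm with one crop.

```bash
cat > h.py <<'E'
import cv2,numpy as np
def ray(s,uv):
    E=s["extrinsics"];d=np.array([(uv[0]-s["cx"])/s["fx"],(uv[1]-s["cy"])/s["fy"],1.]);return E[:3,3],E[:3,:3]@d
def onz(s,uv,z):
    o,d=ray(s,uv);return o+d*(z-o[2])/d[2]
def cross(a,ua,b,ub):
    o,d=ray(a,ua);p,e=ray(b,ub);t=np.linalg.lstsq(np.c_[d,-e],p-o,rcond=None)[0]
    x,y=o+t[0]*d,p+t[1]*e;return (x+y)/2,np.linalg.norm(x-y)
def blob(m,box):
    u0,v0,u1,v1=box;k=np.zeros(m.shape,np.uint8);k[v0:v1,u0:u1]=m[v0:v1,u0:u1]
    c=max(cv2.findContours(k,cv2.RETR_EXTERNAL,cv2.CHAIN_APPROX_NONE)[0],key=cv2.contourArea);return c
E
python3 - <<'E'
from h import *
S=np.load("scene0.npz");D=np.load("side0.npz")
def mask(s,lo,hi): 
    g=s["img"].max(2);return ((g>=lo)&(g<=hi)).astype(np.uint8)
cs=blob(mask(S,0,45),(190,225,240,268));cd=blob(mask(D,0,45),(375,265,430,314))
def ctr(c):
    h=cv2.convexHull(c);M=cv2.moments(h);return M["m10"]/M["m00"],M["m01"]/M["m00"]
a,b=ctr(cs),ctr(cd);print("cap px",a,cv2.boundingRect(cs),b,cv2.boundingRect(cd))
print("cap mid",cross(S,a,D,b),onz(S,a,148),onz(D,b,148))
# tray
hsv=S["img"].max(2);im=S["img"]
g=cv2.cvtColor(im,cv2.COLOR_RGB2GRAY);print("tray grey",g[289,416],g[289,455],g[250,416])
ct=blob((g>(int(g[289,416])+int(g[289,455]))/2).astype(np.uint8),(380,248,452,330))
r=cv2.approxPolyDP(cv2.convexHull(ct),6,True)[:,0];print("tray poly",r.tolist());P=np.array([onz(S,p,8) for p in r]);print(np.round(P,0).tolist());
print("sides",np.linalg.norm(np.diff(P,axis=0,append=P[:1]),axis=1),P.mean(0),ctr(ct),onz(S,ctr(ct),6))
# canister white
for n,s,box,in(("S",S,(180,225,250,300)),("D",D,(360,270,440,380))):
    w=blob(mask(s,150,255),box);q=cv2.approxPolyDP(cv2.convexHull(w),4,True)[:,0];print(n,q.tolist(),[np.round(onz(s,p,125),0)[:2].tolist() for p in q])
c1=cv2.resize(im[215:335,170:450],None,fx=2.8,fy=2.8,interpolation=cv2.INTER_CUBIC)
cv2.imwrite("pics/crop.png",c1[:,:,::-1])
E
```

```text
cap px (210.42238364272262, 248.32176486413772) (197, 234, 28, 30) (398.60818120351587, 290.62147847644803) (375, 271, 46, 42)
cap mid (array([ 547.90747498, -257.98758366,  148.66066921]), np.float64(5.291107231578932)) [ 549.95810529 -259.52461655  148.        ] [ 546.71434002 -254.72934735  148.        ]
tray grey 151 134 129
tray poly [[438, 264], [440, 319], [391, 315], [393, 257]]
[[426.0, 322.0, 8.0], [591.0, 332.0, 8.0], [598.0, 207.0, 8.0], [421.0, 199.0, 8.0]]
sides [165.80207323 125.57776882 177.26034746 123.3528567 ] [508.84453482 265.25362247   8.        ] (415.2073826748284, 289.16824336857724) [511.77902674 265.09455589   6.        ]
S [[237, 246], [220, 275], [187, 263], [196, 247], [222, 240]] [[519.0, -202.0], [609.0, -224.0], [587.0, -314.0], [537.0, -304.0], [507.0, -244.0]]
D [[437, 270], [439, 379], [406, 379], [374, 319], [371, 288], [383, 270]] [[659.0, -180.0], [539.0, -441.0], [491.0, -430.0], [490.0, -292.0], [513.0, -208.0], [555.0, -157.0]]
```

View pics/crop.png

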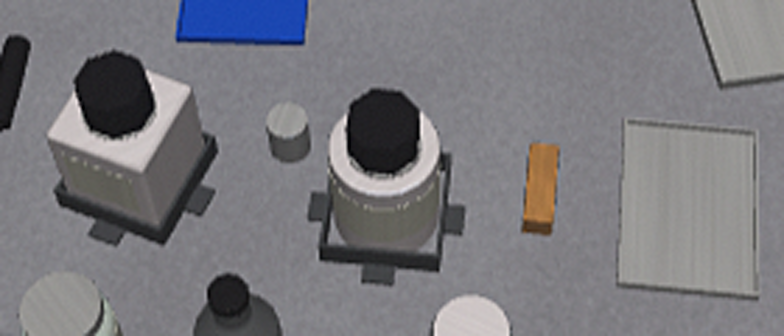

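The crop confirms the square tin at crop (130,130) with its cap at (114,92). The round tin beside it is at crop (384,160). The small grey tray, with rays giving about 177x125 mm, is at crop (690,205), world (510,265). The cap's mid-height is at about (548,-258,148), with the height from the two views agreeing. Now I move over it.

```bash
R='-0.297 -0.36 0 0 0 0 -1;-0.297 -0.36 0 0 0 0 -1;-0.297 -0.36 0 0 0 0 -1;-0.297 -0.36 0 0 0 0 -1;-0.297 -0.36 0 0 0 0 -1'; python3 -m jog '-0.297 -0.36 0 0 0 0 -1;-0.297 -0.36 0 0 0 0 -1;-0.297 -0.36 0 0 0 0 -1;-0.297 -0.36 0 0 0 0 -1;-0.297 -0.36 0 0 0 0 -1'
python3 -m jog '-0.297 -0.36 0 0 0 0 -1;-0.297 -0.36 0 0 0 0 -1;-0.297 -0.36 0 0 0 0 -1;-0.297 -0.36 0 0 0 0 -1;-0.297 -0.36 0 0 0 0 -1'
```

```text
time: 0.72
tool_pos: [244.6, 371.0, 404.3]
tcp_rot: [-180.0, -0.0, 166.2]
ft_force: [-0.1, 0.5, 0.1]
finger_gap: 85.3
grip_force: 0.0
time: 1.35
tool_pos: [345.9, 160.8, 404.5]
tcp_rot: [180.0, 0.0, 166.2]
ft_force: [0.2, 0.3, -0.5]
finger_gap: 85.2
grip_force: 0.0
```

```bash
python3 -m jog '-0.297 -0.36 0 0 0 0 -1;-0.297 -0.36 0 0 0 0 -1;-0.297 -0.36 0 0 0 0 -1;-0.297 -0.36 0 0 0 0 -1;-0.297 -0.36 0 0 0 0 -1' >/dev/null
python3 -m jog '-0.297 -0.36 0 0 0 0 -1;-0.297 -0.36 0 0 0 0 -1;-0.297 -0.36 0 0 0 0 -1;-0.297 -0.36 0 0 0 0 -1;0 0 0 0 0 0.17 -1'
python3 -m jog '0 0 0 0 0 0.17 -1;0 0 0 0 0 0.17 -1;0 0 0 0 0 0.17 -1;0 0 0 0 0 0.17 -1;0 0 0 0 0 0.17 -1' >/dev/null
python3 -m jog '0 0 0 0 0 0.17 -1;0 0 0 0 0 0.17 -1;0 0 0 0 0 0.17 -1;0 0 0 0 0 0 -1'
python3 - <<'E'
from bench import *
import cv2,numpy as np
s=snapshot("wrist");cv2.imwrite("pics/w0.png",s["img"][:,:,::-1]);np.savez("w0.npz",**s);print(np.round(s["extrinsics"],3).tolist(),s["fx"],sense()["joint_pos"])
E
```

```text
time: 2.6
tool_pos: [528.4, -218.9, 403.2]
tcp_rot: [-180.0, -0.1, 155.7]
ft_force: [-1.2, -0.1, 0.8]
finger_gap: 85.5
grip_force: 0.0
time: 3.72
tool_pos: [527.9, -216.1, 404.2]
tcp_rot: [-179.9, -0.0, 74.5]
ft_force: [0.1, 0.6, 0.6]
finger_gap: 85.4
grip_force: 0.0
[[0.963, -0.259, -0.071, 545.495], [-0.268, -0.93, -0.253, -150.996], [-0.0, 0.263, -0.965, 372.492], [0.0, 0.0, 0.0, 1.0]] 385.3722127470781 [-2.74116440e+01  2.93512045e+00  9.01212490e+01 -1.41226156e-03
  8.69839713e+01 -1.20424468e+01]
```

View pics/w0.png

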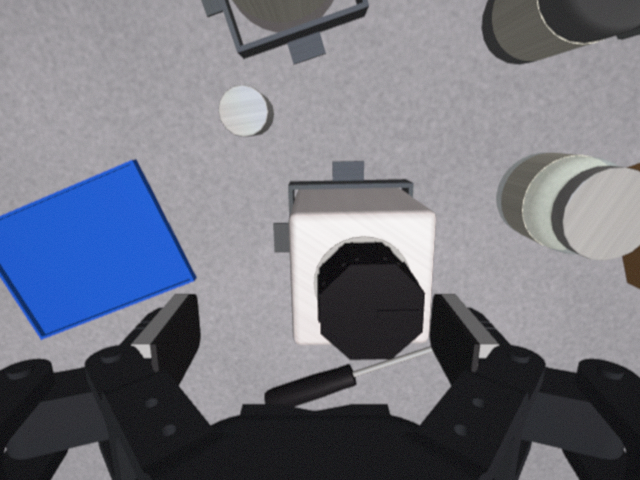

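The wrist view shows the white square shoulder, corners about (292,210), (435,212), (430,342) and (297,344). The octagonal cap top is centred near (371,310), with its rib pointing image-right from (377,310) to (424,310).

Run:
```python
from h import *
W=np.load("w0.npz")
O=[(345,263),(396,263),(424,291),(423,332),(398,357),(347,358),(320,330),(319,291)]
P=np.array([onz(W,p,171) for p in O])[:,:2];print("top c",P.mean(0),"r",np.linalg.norm(P-P.mean(0),axis=1).round(1))
e=np.diff(P,axis=0,append=P[:1]);a=np.degrees(np.arctan2(e[:,1],e[:,0]));print("edge ang mod45",np.round(a%45,1))
m=(W["img"].max(2)<30).astype(np.uint8);c=blob(m,(305,230,445,364));h=cv2.convexHull(c);print("hull",cv2.boundingRect(h))
r=np.array([onz(W,p,172) for p in((378,310),(423,310.5))]);d=r[1]-r[0];print("rib",r[0],np.degrees(np.arctan2(d[1],d[0])))
w=blob((W["img"].min(2)>185).astype(np.uint8),(280,195,445,350));q=cv2.approxPolyDP(cv2.convexHull(w),6,True)[:,0]
Q=np.array([onz(W,p,125) for p in q])[:,:2];print(q.tolist(),Q.round(0).tolist(),Q.mean(0));e=np.diff(Q,axis=0,append=Q[:1]);print(np.linalg.norm(e,axis=1).round(0),(np.degrees(np.arctan2(e[:,1],e[:,0]))%90).round(1))
def go(T,pos,yaw):
    y=np.radians(yaw);X=np.array([np.cos(y),np.sin(y)]);Y=np.array([np.sin(y),-np.cos(y)]);d=np.array(T)-pos;return d@X,d@Y
print("shift x,y mm",go(P.mean(0),[527.9,-216.1],74.5))
```

```text
top c [ 549.91320469 -256.32827206] r [33.4 31.9 31.8 33.1 34.  33.  31.7 32.7]
edge ang mod45 [29.4 29.5 32.4 34.9 30.7 25.5 31.  33.8]
hull (319, 243, 100, 51)
rib [ 553.67486399 -255.81747615  172.        ] -16.246388492288315
[[434, 214], [424, 341], [295, 340], [293, 216]] [[607.0, -223.0], [582.0, -313.0], [493.0, -287.0], [517.0, -200.0]] [ 549.60192554 -255.77228058]
[93. 93. 91. 92.] [74.7 74.  74.5 75.3]
shift x,y mm (np.float64(-32.88241495926887), np.float64(31.963132508229233))
```

```bash
python3 -m jog '-0.165 0.16 0 0 0 0 -1;-0.165 0.16 0 0 0 0 -1;0 0 0.25 0 0 0 -1;0 0 0.25 0 0 0 -1;0 0 0 0 0 0 -1'
python3 -m jog '0 0 0.25 0 0 0 -1;0 0 0.28 0 0 0 -1;0 0 0 0 0 0 -1'
```

```text
time: 4.4
tool_pos: [549.1, -256.1, 351.8]
tcp_rot: [-179.7, -0.1, 74.6]
ft_force: [-0.1, -0.2, 0.2]
finger_gap: 85.4
grip_force: 0.0
time: 4.78
tool_pos: [549.3, -256.1, 300.3]
tcp_rot: [-179.8, -0.1, 74.5]
ft_force: [-0.8, -0.5, -0.4]
finger_gap: 85.7
grip_force: 0.0
```

```bash
python3 -m jog '0 0 0 0 0 0 1;0 0 0 0 0 0 1;0 0 0 0 0 0 1;0 0 0 0 0 0 1;0 0 0 0 0 0 1' 100
python3 -m jog '0 0 0 0 0 0 1;0 0 0 0 0 0 1;0 0 0 0 0 0 1'; python3 -c "
from bench import *;print(sense()['wrist_torque'])"
```

```text
time: 5.4
tool_pos: [550.7, -256.8, 304.5]
tcp_rot: [179.8, 0.0, 74.4]
ft_force: [-0.3, 1.1, 6.7]
finger_gap: 58.5
grip_force: 108.1
time: 5.78
tool_pos: [550.7, -256.8, 304.5]
tcp_rot: [179.8, 0.0, 74.4]
ft_force: [-1.0, 1.4, 6.4]
finger_gap: 58.7
grip_force: 108.1
[0.20051055 0.32256496 0.02992012]
```

The grip holds at 108 N with a 58.6 mm gap. The tool was pushed up 4 mm by the tips, so I ease the command up 4 mm and give a short twist.

```bash
python3 -m jog '0 0 -0.04 0 0 0 1;0 0 0 0 0 0 1'
python3 -m jog '0 0 0 0 0 -0.13 1;0 0 0 0 0 -0.13 1;0 0 0 0 0 -0.13 1'; python3 -m jog '0 0 0 0 0 -0.13 1;0 0 0 0 0 -0.13 1;0 0 0 0 0 0 1'; python3 -c "
from bench import *;print(sense()['wrist_torque'])"
```

```text
time: 6.02
tool_pos: [550.0, -256.6, 306.1]
tcp_rot: [180.0, 0.0, 74.4]
ft_force: [0.1, -0.9, -1.5]
finger_gap: 59.1
grip_force: 113.0
time: 6.4
tool_pos: [549.7, -256.6, 305.9]
tcp_rot: [-180.0, -0.0, 98.0]
ft_force: [-5.9, 3.4, 2.0]
finger_gap: 59.2
grip_force: 113.7
time: 6.78
tool_pos: [549.8, -256.6, 305.7]
tcp_rot: [-180.0, -0.0, 113.4]
ft_force: [0.5, -0.8, -1.8]
finger_gap: 58.6
grip_force: 113.4
[-0.06057357  0.05512614  0.03124476]
```

The tool turned 39° and the torque has dropped. I open, rise, turn back 45° to the next pair of flats, and check that the cap followed.

```bash
python3 -m jog '0 0 0 0 0 0 -1;0 0 0 0 0 0 -1;0 0 0 0 0 0 -1;0 0 0 0 0 0 -1;0 0 0 0 0 0 -1'
python3 -m jog '0 0 -0.3 0 0 0 -1;0 0 -0.4 0 0 0.15 -1;0 0 -0.3 0 0 0.15 -1;0 0 0 0 0 0.15 -1;0 0 0 0 0 0.15 -1'
python3 -m jog '0 0 0 0 0 0.15 -1;0 0 0 0 0 0 -1'
python3 - <<'E'
from bench import *
import cv2,numpy as np
s=snapshot("wrist");np.savez("w1.npz",**s);cv2.imwrite("pics/w1.png",s["img"][:,:,::-1])
E
```

```text
time: 7.4
tool_pos: [549.9, -256.5, 305.7]
tcp_rot: [180.0, 0.0, 113.4]
ft_force: [-1.0, -0.3, 0.0]
finger_gap: 85.1
grip_force: 0.0
time: 8.02
tool_pos: [550.0, -256.6, 406.5]
tcp_rot: [179.9, 0.0, 77.1]
ft_force: [0.3, 0.4, -1.0]
finger_gap: 85.5
grip_force: 0.0
time: 8.28
tool_pos: [549.9, -256.5, 405.7]
tcp_rot: [180.0, 0.0, 68.5]
ft_force: [0.3, -0.6, -0.2]
finger_gap: 85.5
grip_force: 0.0
```

View pics/w1.png

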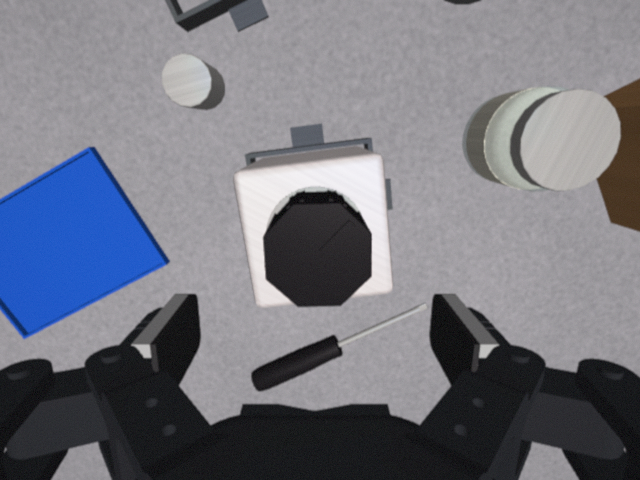

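The rib now runs from (320,250) to (351,220), which is +38° from its start, so the cap followed without slip. Its flats line up with the pads. I descend, grip and spin.

```bash
python3 -m jog '0 0 0.35 0 0 0 -1;0 0 0.35 0 0 0 -1;0 0 0.3 0 0 0 -1;0 0 0 0 0 0 1;0 0 0 0 0 0 1' 90
python3 -m jog '0 0 0 0 0 0 1;0 0 0 0 0 0 1;0 0 0 0 0 0 1;0 0 0 0 0 0 1'
python3 -m jog '0 0 0 0 0 -0.16 1;0 0 0 0 0 -0.16 1;0 0 0 0 0 -0.16 1;0 0 0 0 0 -0.16 1;0 0 0 0 0 -0.16 1'
python3 -m jog '0 0 0 0 0 -0.16 1;0 0 0 0 0 -0.16 1;0 0 0 0 0 -0.16 1;0 0 0 0 0 -0.06 1;0 0 0 0 0 0 1'; python3 -c "
from bench import *;print(sense()['wrist_torque'])"
```

```text
time: 8.95
tool_pos: [550.3, -256.8, 307.1]
tcp_rot: [179.9, 0.0, 68.5]
ft_force: [-0.1, 0.0, 0.1]
finger_gap: 59.1
grip_force: 96.1
time: 9.45
tool_pos: [550.0, -256.6, 306.0]
tcp_rot: [180.0, 0.0, 68.4]
ft_force: [1.7, -0.2, 0.7]
finger_gap: 58.9
grip_force: 96.1
time: 10.07
tool_pos: [550.0, -256.4, 306.0]
tcp_rot: [180.0, -0.0, 116.7]
ft_force: [0.2, 0.9, 1.2]
finger_gap: 59.2
grip_force: 96.0
time: 10.7
tool_pos: [550.0, -256.6, 306.0]
tcp_rot: [-180.0, 0.0, 148.8]
ft_force: [-0.2, 0.3, 1.3]
finger_gap: 59.3
grip_force: 96.3
[-0.09365647  0.03280869 -0.0217023 ]
```

```bash
python3 -m jog '0 0 0 0 0 -0.05 1;0 0 0 0 0 -0.05 1;0 0 0 0 0 -0.05 1;0 0 0 0 0 -0.05 1;0 0 0 0 0 0 1'; python3 -c "
from bench import *;print(sense()['wrist_torque'])"
```

```text
time: 11.32
tool_pos: [549.7, -257.6, 306.0]
tcp_rot: [-179.9, 0.0, 160.6]
ft_force: [-0.7, -5.1, -0.0]
finger_gap: 58.9
grip_force: 96.7
[-0.99076738  0.24617454 -0.74944024]
```

The stop is reached (0.75 N m). I ease off a little and lift slowly.

```bash
python3 -m jog '0 0 0 0 0 0.03 1;0 0 0 0 0 0 1'; python3 -c "
from bench import *;print(sense()['wrist_torque'])"
python3 -m jog '0 0 -0.05 0 0 0 1;0 0 -0.05 0 0 0 1;0 0 0 0 0 0 1';python3 -c "
from bench import *;print(sense()['wrist_torque'])"
```

```text
time: 11.58
tool_pos: [549.7, -257.6, 306.0]
tcp_rot: [-179.9, 0.0, 158.8]
ft_force: [-1.9, -6.7, -0.1]
finger_gap: 59.4
grip_force: 97.5
[-0.98454837  0.32851941 -0.29715278]
time: 11.95
tool_pos: [549.9, -256.8, 315.8]
tcp_rot: [-180.0, 0.0, 158.9]
ft_force: [-0.8, -2.8, 0.4]
finger_gap: 59.2
grip_force: 99.7
[-0.40559903  0.28198275  0.01325772]
```

```bash
python3 -m jog '0 0 -0.1 0 0 0 1;0 0 -0.25 0 0 0 1;0 0 -0.25 0 0 0 1;0 0 -0.25 0 0 0 1;0 0 -0.25 0 0 0 1'
python3 -m jog '0 0 0 0 0 0.157 1;0 0 0 0 0 0.157 1;0 0 0 0 0 0.157 1;0 0 0 0 0 0.157 1;0 0 0 0 0 0.157 1' >/dev/null
python3 -m jog '0 0 0 0 0 0.157 1;0 0 0 0 0 0.157 1;0 0 0 0 0 0 1'
python3 - <<'E'
from bench import *
import cv2
cv2.imwrite("pics/s1.png",snapshot("side")["img"][:,:,::-1])
E
```

```text
time: 12.58
tool_pos: [550.0, -256.1, 427.3]
tcp_rot: [180.0, 0.0, 159.0]
ft_force: [0.4, -0.8, 0.2]
finger_gap: 59.3
grip_force: 99.7
time: 13.58
tool_pos: [550.0, -256.2, 426.4]
tcp_rot: [180.0, 0.0, 93.1]
ft_force: [-0.3, -0.1, -0.9]
finger_gap: 59.5
grip_force: 100.0
```

View pics/s1.png

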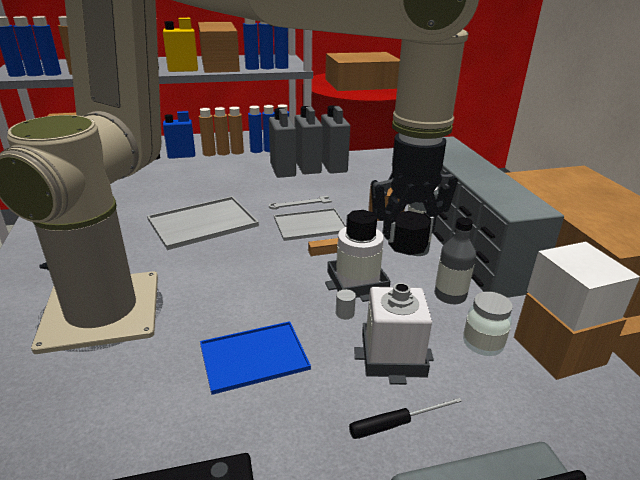

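The side view shows the bare neck at (401,292) and the cap held upright in the gripper at (410,232). I carry it to the tray.

```bash
python3 -m jog '0.2 0 0 0 0 0 1;0.4 -0.01 0 0 0 0 1;0.5 -0.01 0 0 0 0 1;0.5 -0.02 0 0 0 0 1;0.5 -0.02 0 0 0 0 1'
python3 -m jog '0.5 -0.02 0 0 0 0 1;0.5 -0.02 0 0 0 0 1;0.5 -0.01 0 0 0 0 1;0.5 -0.01 0 0 0 0 1;0.5 0 0 0 0 0 1'
python3 -m jog '0.4 0 0 0 0 0 1;0.23 0 0 0 0 0 1;0 0 0 0 0 0 1'
python3 - <<'E'
from bench import *
from h import *
s=snapshot("wrist");cv2.imwrite("pics/w2.png",s["img"][:,:,::-1]);np.savez("w2.npz",**s)
E
```

```text
time: 14.25
tool_pos: [532.0, -44.6, 425.9]
tcp_rot: [180.0, -0.0, 93.2]
ft_force: [0.9, 0.0, -0.1]
finger_gap: 59.3
grip_force: 100.0
time: 14.88
tool_pos: [512.2, 204.6, 426.0]
tcp_rot: [180.0, -0.0, 93.2]
ft_force: [0.3, -0.2, 0.0]
finger_gap: 59.0
grip_force: 100.0
time: 15.25
tool_pos: [508.8, 267.3, 425.7]
tcp_rot: [-180.0, -0.0, 93.4]
ft_force: [0.7, -0.9, -2.0]
finger_gap: 59.1
grip_force: 99.9
```

View pics/w2.png

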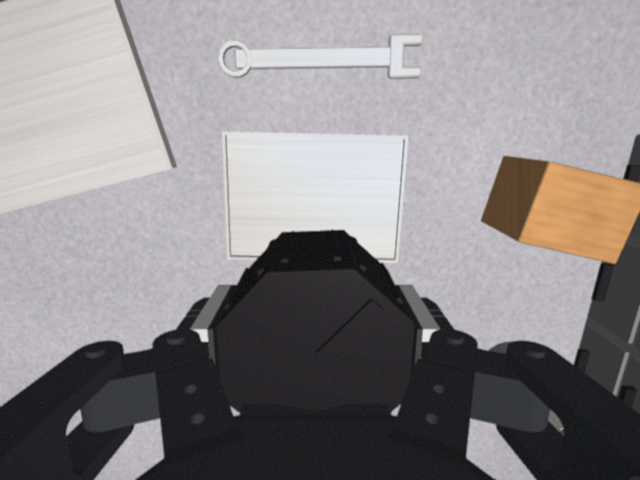

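The cap is held, with its rib at (317,352)-(375,300). The tray's outer corners are at (225,133), (406,136), (397,262) and (230,258).

Run:
```python
from h import *
W=np.load("w2.npz");P=np.array([onz(W,p,9) for p in((225,133),(406,136),(397,262),(230,258))])[:,:2];e=np.diff(P,axis=0,append=P[:1])
print(P.round(0).tolist(),P.mean(0),np.linalg.norm(e,axis=1),np.degrees(np.arctan2(e[:,1],e[:,0])))
```

```text
[[418.0, 327.0], [593.0, 334.0], [599.0, 206.0], [423.0, 200.0]] [508.58272732 266.79944533] [174.99003885 128.7997321  176.04728424 127.19068869] [   2.41442002  -87.32526793 -178.10910501   92.2050754 ]
```

The tray centre is at (508.6,266.8) and the tool is already above it. The cap's underside sits 181 mm below the TCP, so it lands at TCP z of about 185.

```bash
python3 -m jog '0 0 0.4 0 0 0 1;0 0 0.4 0 0 0 1;0 0 0.4 0 0 0 1;0 0 0.4 0 0 0 1;0 0 0.35 0 0 0 1'
python3 -m jog '0 0 0.25 0 0 0 1;0 0 0.12 0 0 0 1;0 0 0.04 0 0 0 1;0 0 0 0 0 0 1'
python3 -m jog '0 0 0.03 0 0 0 1;0 0 0 0 0 0 1'
```

```text
time: 15.92
tool_pos: [509.6, 264.0, 229.3]
tcp_rot: [-180.0, 0.0, 93.1]
ft_force: [0.4, -0.1, -1.6]
finger_gap: 59.2
grip_force: 100.0
time: 16.42
tool_pos: [510.4, 265.1, 190.6]
tcp_rot: [179.9, -0.0, 93.1]
ft_force: [0.1, 0.0, 0.1]
finger_gap: 59.2
grip_force: 100.0
time: 16.68
tool_pos: [510.2, 265.2, 187.2]
tcp_rot: [180.0, -0.0, 93.1]
ft_force: [0.0, 1.2, -1.2]
finger_gap: 58.8
grip_force: 100.0
```

```bash
python3 -m jog '0 0 0.02 0 0 0 1;0 0 0.01 0 0 0 1;0 0 0 0 0 0 1'
```

```text
time: 17.05
tool_pos: [510.3, 265.3, 184.9]
tcp_rot: [180.0, -0.0, 93.1]
ft_force: [-3.5, -1.4, 9.8]
finger_gap: 59.0
grip_force: 101.1
```

Contact with the floor at 10 N. I release and retreat straight up.

```bash
python3 -m jog '0 0 -0.01 0 0 0 1;0 0 0 0 0 0 -1;0 0 0 0 0 0 -1;0 0 0 0 0 0 -1;0 0 0 0 0 0 -1' 20
python3 -m jog '0 0 0 0 0 0 -1;0 0 -0.05 0 0 0 -1;0 0 -0.15 0 0 0 -1;0 0 -0.3 0 0 0 -1;0 0 -0.4 0 0 0 -1'
python3 -m jog '0 0 -0.4 0 0 0 -1;0 0 -0.4 0 0 0 -1;0 0 -0.4 0 0 0 -1;0 0 0 0 0 0 -1;0 0 0 0 0 0 -1'
python3 - <<'E'
from bench import *
import cv2
cv2.imwrite("pics/w3.png",snapshot("wrist")["img"][:,:,::-1]);cv2.imwrite("pics/s3.png",snapshot("side")["img"][:,:,::-1])
E
```

```text
time: 17.68
tool_pos: [510.0, 265.1, 184.6]
tcp_rot: [-180.0, 0.0, 93.1]
ft_force: [0.4, 0.2, 0.2]
finger_gap: 85.0
grip_force: 0.0
time: 18.3
tool_pos: [509.6, 264.9, 275.8]
tcp_rot: [-179.9, 0.0, 93.1]
ft_force: [0.2, 0.2, -0.5]
finger_gap: 85.2
grip_force: 0.0
time: 18.92
tool_pos: [509.9, 265.1, 395.3]
tcp_rot: [179.9, -0.0, 93.1]
ft_force: [-0.9, -1.1, -1.1]
finger_gap: 85.5
grip_force: 0.0
```

View pics/s3.png

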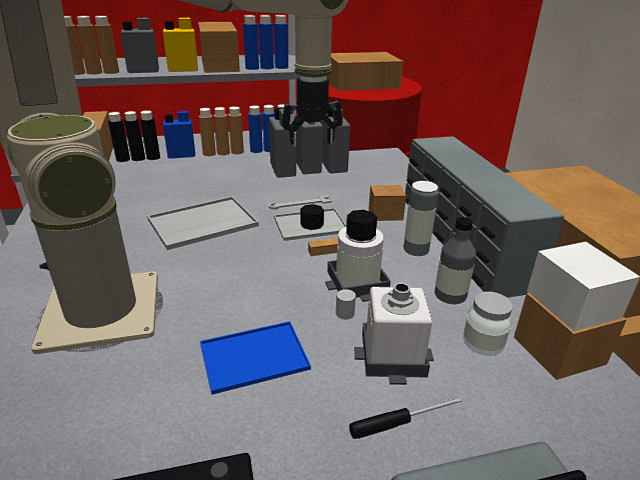

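The cap stands upright in the small grey tray at (312,217), the neck is bare at (401,292), everything else is where it was and the gripper is clear. I hand in.

```bash
python3 -c "
from bench import *;print(hand_in())"
```

```text
the job is handed in; nothing more can be done
None
```

The square canister's cap was broken loose, regrasped, spun to its stop and lifted off; it now stands upright in the small grey drip tray, nothing else looked moved in the last picture, and the job is handed in at about 19 s.

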